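# Tools back on their outlines

### The arm

A 6-joint arm with a two-finger parallel gripper is mounted at the origin on the work surface. World frame = base frame: x ahead of the robot, y to its left, z up, the work surface at z = 0. Lengths are in m, angles in rad, forces in N, time in s.
With the tool pointing down it reaches from about 0.325 to 0.9 m from the base axis. Payload 3.5 kg.
Tool frame: the origin (TCP) lies at the very end of the fingers, on their centre line; the grasp point (between the pads) lies 19 mm behind it; z points along the fingers, y is the line along which they close (so a half turn about z gives the same grasp; the last joint's range is limited). The gripper opens to 85 mm and grips with 20 to 120 N. Pads are 22 mm wide; open, the fingers measure 114 mm over their backs; the gripper's body (76 mm by 85 mm) begins 54 mm behind the grasp point. The pads swing forward as they close: fully open they stand 13 mm farther back than shut.
Start: joints at [1.028, 0.276, -0.026, 1.268, 0, 1.467], TCP at [0.266, 0.566, 0.201] pointing down, gripper open.
Joint ranges: [-3.12, 3.12], [-0.85, 1.88], [-1.08, 1.24], [-1.95, 2.15], [-1.57, 1.53], [-3.14, 3.14]. Speed limits (rad/s): [2.57, 2.57, 3.14, 3.14, 3.14, 3.14].

### API

Orientations are given as a rotation vector (axis times angle).
In Python, from station import bot gives the robot as it stands.
- The arm moves only by the tool apply_moves, never from a script. Its argument "steps" is a list of rows, each an object with "grip": the gripper's target within -1 to 1 (shut at 1, half-way at 0, fully open at -1); "xyz": the shift along the tool's x, y, z in cm, a list of three; "roll": the turn about the tool's z in degrees. In form: [{"grip": grip, "xyz": [x, y, z], "roll": roll}, ...]. A call has 1 to 10 rows; each row shifts and turns the commanded pose from where the row before left it, along the tool's axes as they then stand; what a row does not reach is not made up. A row lasts 1/10 s, in which the tool goes at most 50 mm and 8.59 degrees, less where a joint would pass 70% of its speed; a pose out of reach is approached as far as the arm can. A call is refused whole if a number of a shift passes 5 or a number of a turn 8.59, either way. A call with a gripper value outside its range is refused whole. The fingers move at their own pace and stop on an object; "newtons" is the grip in N (left out, the last holds). Time passes only in rows, so rows that do not move let the fingers close. It gives the time, the measured TCP pose, the force, the opening and the grip force at its end, in the units of the state.
- bot.sense(): the state, without advancing time (a new reading comes with each control period).
- bot.capture(name): name is "scene" or "top"; returns a dict with "pixels" (400x640x3 uint8, blue, green, red), "fx", "fy", "cx", "cy" (pixels), "extrinsics" (4x4, takes a point from camera to world coordinates). Camera axes: x right, y up, looking along -z (the intrinsics and any distortion apply to the point x, -y, -z); pixel columns grow to the right and rows downward; lengths in m; the calibration is good to about 2 mm. A picture is of the moment at which its call begins. There is no depth.
- bot.sign_off(): hands the job in; it is judged then, once.
The state is a dict: "time": time; "joint_pos": joint angles; "dq": joint speeds; "joint_efforts": joint torques, N m; "tool_pos": TCP position; "orientation": TCP orientation; "force": force on the tool from outside, world axes, zero at the start; "wrist_torque": the same for the moment, N m; "finger_gap": finger opening in m; "grasp_force": force on a finger pad.
Only numpy, scipy, OpenCV 4.12 (cv2) and the standard library are available. Lean on these libraries where they do the work, as an engineer would, in place of code of your own. Each camera call takes 0.05 s, during which the arm holds its last target. There are 200 camera calls.

### The job

Tidy the workbench: lay each of the four hand tools (the large spanner, the small spanner, the G-clamp and the try square) flat on the black mat that bears its own white outline, squarely covering the outline and pointing the same way. Leave all four lying still on their mats.

Things in the scene. Friction and masses are not known exactly. Their poses are not given: they have to be found in the camera images.
- large_spanner: The larger of two double-ended open-jaw steel spanners, lying flat: 134 mm long (along its y), 10 mm thick; straight shaft 18 mm wide (x) over the middle 80 mm, heads 38 mm wide. Origin: middle of its underside, z up. Half a turn makes no difference. 0.15 to 0.31 kg; grip across the shaft's middle. Starts within 0.6 rad of the world's y.
- small_spanner: The smaller of two double-ended open-jaw steel spanners, lying flat: 96 mm long (along its y), 8 mm thick; straight shaft 13 mm wide (x) over the middle 55 mm, heads 26 mm wide. Origin: middle of its underside, z up. Half a turn makes no difference. 0.06 to 0.13 kg; grip across the shaft's middle. Starts within 0.6 rad of the world's y.
- g_clamp: Dark steel G-clamp lying flat, 14 mm thick. Origin: middle of the spine's underside, z up. Spine 14 mm wide (x), 90 long (y -45 to 45); 14 mm arms from its ends to x = 62; screw 10 mm thick along y at x = 51, y -66 to 20, with a cross bar at y = -63; free gap of 39 mm between spine and screw. 0.2 to 0.42 kg. Grip across the spine at the origin. Starts within 0.3 rad of yaw 0.
- try_square: Try square lying flat: wooden stock 80 mm long (x -40 to 40), 18 wide (y -34 to -16), 16 high; steel blade 26 wide (x 12 to 38), 3 thick, at the underside's level, from the stock to y = 76. Origin: at the underside's level, 25 mm to +y from the stock's middle, z up. 0.09 to 0.19 kg. Grip across the stock (along y) at x 0 to 15, y -25. Starts within 0.3 rad of yaw 0.
- large_spanner_mat: Fixed black rubber mat, 110 mm (its x) by 140 mm (its y), 4 mm thick, with the flat white outline of the larger spanner; else like the other mats. Origin: centre of its underside, z up; yaw within 0.2 rad of the world's. The spanner's due place: its origin at (0, 0, 4) mm in this frame, its y along this y, either way round.
- small_spanner_mat: Fixed black rubber mat, 110 mm (its x) by 140 mm (its y), 4 mm thick, with the flat white outline of the smaller spanner; else like the other mats. Origin: centre of its underside, z up; yaw within 0.2 rad of the world's. The spanner's due place: its origin at (0, 0, 4) mm in this frame, its y along this y, either way round.
- g_clamp_mat: Fixed black rubber mat, 110 mm (its x) by 140 mm (its y), 4 mm thick, with the flat white outline of the G-clamp; else like the other mats. Origin: centre of its underside, z up; yaw within 0.2 rad of the world's. The clamp's due place: its origin at (-27, 11, 4) mm in this frame, axes parallel (yaw equal, not half a turn off).
- try_square_mat: Fixed black rubber mat, 110 mm (its x) by 140 mm (its y), 4 mm thick, with the flat white outline of the try square; else like the other mats. Origin: centre of its underside, z up; yaw within 0.2 rad of the world's. The square's due place: its origin at (0, -20, 4) mm in this frame, axes parallel (yaw equal, not half a turn off).
There are look-alikes about, which are no part of the job. What is shaped like the small_spanner but purple is not meant.

How it is judged:
At the end, for the whole second after the job is handed in: Each tool lies flat and still on its own mat: origin within 12 mm along each mat axis of its drawn place, turned under 0.21 rad from it; clamp and square the right way round (mat centre within 15 mm of its due place along each tool axis), spanners either way round (x of large_spanner in the frame of large_spanner_mat between -0.012 and 0.012 m and y of large_spanner in the frame of large_spanner_mat between -0.012 and 0.012 m and z of large_spanner in the frame of large_spanner_mat between 0 and 0.008 m and angle between the y axis of large_spanner and the y axis of large_spanner_mat, either way round below 0.21 rad and angle between each of large_spanner, small_spanner, g_clamp, try_square's own z axis and vertical below 0.1 rad and linear speed of each of large_spanner, small_spanner, g_clamp, try_square below 0.02 m/s and angular speed of each of large_spanner, small_spanner, g_clamp, try_square below 0.2 rad/s and x of small_spanner in the frame of small_spanner_mat between -0.012 and 0.012 m and y of small_spanner in the frame of small_spanner_mat between -0.012 and 0.012 m and z of small_spanner in the frame of small_spanner_mat between 0 and 0.008 m and angle between the y axis of small_spanner and the y axis of small_spanner_mat, either way round below 0.21 rad and x of g_clamp in the frame of g_clamp_mat between -0.039 and -0.015 m and y of g_clamp in the frame of g_clamp_mat between -0.001 and 0.023 m and z of g_clamp in the frame of g_clamp_mat between 0 and 0.008 m and x of g_clamp_mat in the frame of g_clamp between 0.012 and 0.042 m and y of g_clamp_mat in the frame of g_clamp between -0.026 and 0.004 m and angle between the y axis of g_clamp and the y axis of g_clamp_mat, either way round below 0.21 rad and x of try_square in the frame of try_square_mat between -0.012 and 0.012 m and y of try_square in the frame of try_square_mat between -0.032 and -0.008 m and z of try_square in the frame of try_square_mat between 0 and 0.008 m and x of try_square_mat in the frame of try_square between -0.015 and 0.015 m and y of try_square_mat in the frame of try_square between 0.005 and 0.035 m and angle between the y axis of try_square and the y axis of try_square_mat, either way round below 0.21 rad); the robot touches nothing.
It also fails if it takes over 112 s, if anything falls off the work surface, if the arm or the gripper's body presses on something with over 40 N, if the wrist force passes 120 N, or if a joint passes its speed limit or range.

## Working session

There is one attempt and no reset: what is moved stays moved. The work goes in short steps, Python scripts to look and compute and a tool call to move; the robot and the scene stay as the last step left them, time stands still between calls to the robot, and variables do not carry over. Pictures are saved under pics/ and viewed, at most 14 in all, crops included, and the job is handed in when it is done.

Besides the shell and the picture viewer there is one more tool, called as name(argument=value, ...), one argument or row to a line, values as JSON. apply_moves: Moves the arm, as the interface text tells. Its arguments: {"type":"object","properties":{"steps":{"type":"array","items":{"type":"object","properties":{"grip":{"type":"number"},"xyz":{"type":"array","items":{"type":"number"}},"roll":{"type":"number"}}}},"newtons":{"type":"number"}},"required":["steps"]}

```bash
mkdir -p pics; ls
python3 - <<'E'
from station import bot
import cv2, numpy as np
for n in("top","scene"):
    c=bot.capture(n); cv2.imwrite(f"pics/{n}0.png",c["pixels"]); np.save(f"{n}0.npy",c,allow_pickle=True)
    print(n,{k:v for k,v in c.items() if k!="pixels"})
print(bot.sense())
E
```

```text
pics
top {'fx': 416.61956702946634, 'fy': 416.61956702946634, 'cx': 318.15545918351756, 'cy': 202.1759681173915, 'extrinsics': array([[ 0.02514302,  0.99816197, -0.05514079,  0.4276354 ],
       [-0.99927274,  0.02667616,  0.02724645,  0.01542229],
       [ 0.02866731,  0.05441563,  0.99810677,  1.09018365],
       [ 0.        ,  0.        ,  0.        ,  1.        ]])}
scene {'fx': 379.20549671991307, 'fy': 379.20549671991307, 'cx': 320.2924695528309, 'cy': 201.73354914660166, 'extrinsics': array([[ 0.72691655, -0.51706131,  0.45192913,  1.00710495],
       [ 0.68671165,  0.54308562, -0.48320298, -0.52559399],
       [ 0.00440935,  0.66159324,  0.74984995,  0.84923519],
       [ 0.        ,  0.        ,  0.        ,  1.        ]])}
{'time': 0.1, 'joint_pos': array([ 1.02758936e+00,  2.77072128e-01, -2.77545277e-02,  1.26799916e+00,
       -8.01250066e-06,  1.46738790e+00]), 'dq': array([-6.06391507e-04, -5.88258709e-04,  3.38959091e-03,  3.82631184e-04,
       -1.85347998e-06,  2.21690248e-04]), 'joint_efforts': array([ 1.27258600e-04, -4.46708894e+01,  2.96128696e+01,  8.46165000e-03,
       -4.87929117e-05,  2.27318004e-06]), 'tool_pos': array([0.2657132 , 0.56485143, 0.19975706]), 'orientation': array([-6.85140427e-01, -3.06531805e+00,  3.02612690e-03]), 'force': array([ 0.01324918, -0.1391641 ,  0.89327786]), 'wrist_torque': array([ 0.00875576, -0.0020248 , -0.04689768]), 'grasp_force': 0.0, 'finger_gap': 0.08552301916371569}
```

View pics/top0.png

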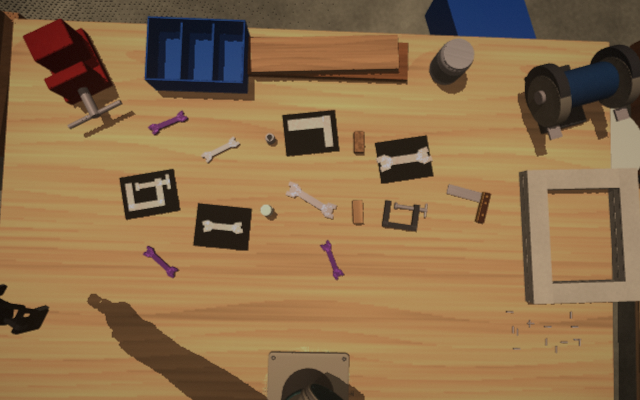

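View pics/scene0.png

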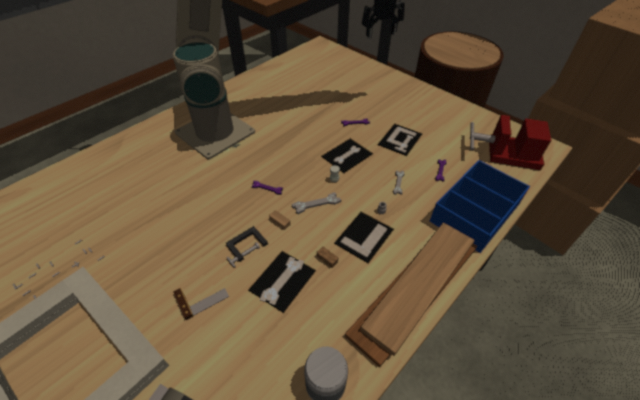

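The top view shows these things, by pixel:
- **Tools:** large spanner (311,200), small spanner (221,150), clamp (404,214), square (472,200).
- **Mats:** large spanner (404,159), small spanner (223,227), clamp (150,194), square (310,133).
- **Small-spanner candidates:** the white one at (221,150), and purple ones at (168,123), (161,261) and (332,260). The white one is meant, because purple is excluded.

Next I measure by masks.

```bash
cat > h.py <<'E'
import numpy as np, cv2
from station import bot
def w(c,uv,z):
    uv=np.atleast_2d(np.asarray(uv,float)); E=c["extrinsics"]
    d=np.c_[(uv[:,0]-c["cx"])/c["fx"],-(uv[:,1]-c["cy"])/c["fy"],-np.ones(len(uv))]@E[:3,:3].T
    return E[:2,3]+d[:,:2]*((z-E[2,3])/d[:,2])[:,None]
def p(c,xyz):
    E=c["extrinsics"]; q=(np.atleast_2d(xyz)-E[:3,3])@E[:3,:3]
    return np.c_[c["cx"]+c["fx"]*q[:,0]/-q[:,2], c["cy"]+c["fy"]*q[:,1]/q[:,2]]
def comps(m,x0,y0,x1,y1):
    s=np.zeros_like(m); s[y0:y1,x0:x1]=m[y0:y1,x0:x1]
    cs,_=cv2.findContours(s,cv2.RETR_EXTERNAL,cv2.CHAIN_APPROX_NONE)
    return max(cs,key=cv2.contourArea), s
def rect(pts):  # metric min-area rect: centre, long, short, yaw of long axis from world y
    r=cv2.minAreaRect((pts*1000).astype(np.float32)); b=cv2.boxPoints(r)
    e=[b[1]-b[0],b[2]-b[1]]; e.sort(key=lambda v:-np.hypot(*v)); l=e[0]
    if l[1]<0:l=-l
    return np.round(r[0],1),round(float(np.hypot(*e[0])),1),round(float(np.hypot(*e[1])),1),round(float(np.arctan2(-l[0],l[1])),3)
E
python3 - <<'E'
from h import *
c=np.load("top0.npy",allow_pickle=True).item(); im=c["pixels"]; hsv=cv2.cvtColor(im,cv2.COLOR_BGR2HSV)
V=hsv[...,2];S=hsv[...,1]
dark=((V<75)).astype(np.uint8)*255
for n,b in dict(large=(370,130,440,188),small=(188,198,258,255),clamp=(115,163,185,224),square=(278,105,345,160)).items():
    k,_=comps(dark,*b); print("mat",n,rect(w(c,k[:,0],.004)),k[:,0].mean(0))
pale=((S<90)&(V>75)).astype(np.uint8)*255
for n,b,z in (("large",(280,175,345,225),.01),("small",(196,132,246,168),.008)):
    k,s=comps(pale,*b); print(n,rect(w(c,k[:,0],z)))
cl=np.hstack([cv2.resize(im[180:245,370:440],None,fx=5,fy=5,interpolation=cv2.INTER_CUBIC),cv2.resize(im[170:235,436:506],None,fx=5,fy=5,interpolation=cv2.INTER_CUBIC)])
m=np.hstack([cv2.resize((dark|pale)[180:245,370:440],None,fx=5,fy=5),cv2.resize((dark|pale)[170:235,436:506],None,fx=5,fy=5)])
sp=cv2.resize(im[120:180,190:260],None,fx=3.5,fy=3.5)
cv2.imwrite("pics/crop1.png",cv2.resize(np.vstack([cl,cv2.cvtColor(m,cv2.COLOR_GRAY2BGR)]),None,fx=.85,fy=.85))
cv2.imwrite("pics/crop2.png",cv2.resize(im[95:280,130:350],None,fx=3.2,fy=3.2,interpolation=cv2.INTER_CUBIC))
E
```

```text
mat large (array([ 574. , -241.8]), 142.3, 51.0, 0.06) [402.91608392 171.33566434]
mat small (array([417.9, 232.1]), 139.1, 108.1, -0.074) [222.22162162 226.61621622]
mat clamp (array([498. , 422.5]), 139.5, 108.8, 0.193) [149.25945946 193.72432432]
mat square (array([670.5,  11. ]), 138.1, 108.6, 0.134) [310.27624309 132.6961326 ]
large (array([493. ,   5.7]), 143.0, 37.6, -0.479)
small (array([618.9, 245.3]), 102.1, 27.0, 0.545)
```

View pics/crop1.png

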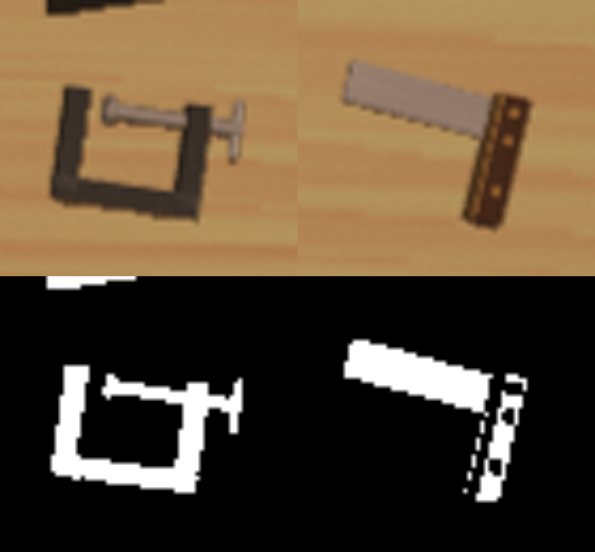

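View pics/crop2.png

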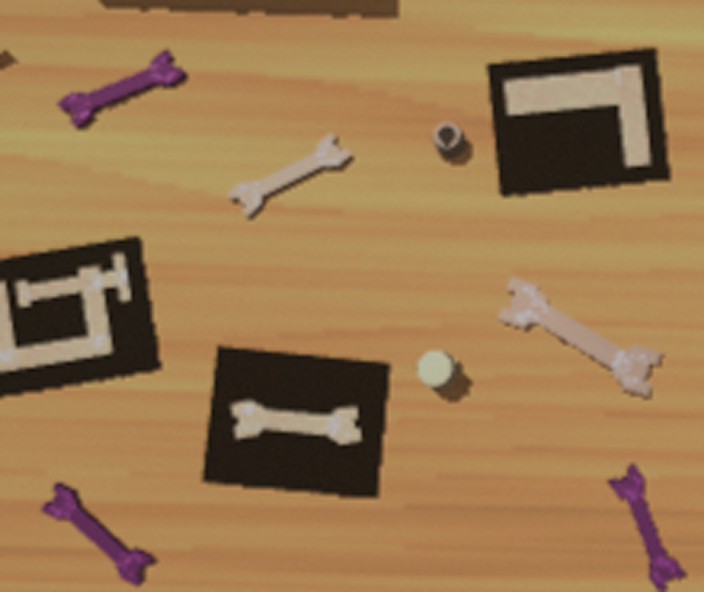

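The crops confirm it: the white spanner at (221,150) is the small one, and the purple ones are decoys. The clamp and square match their drawn shapes and orientation. Next come the large mat, the clamp and the square.

Run:
```python
from h import *
c=np.load("top0.npy",allow_pickle=True).item(); im=c["pixels"]; hsv=cv2.cvtColor(im,cv2.COLOR_BGR2HSV)
H,S,V=cv2.split(hsv)
dark=(V<75).astype(np.uint8)*255; pale=((S<90)&(V>75)).astype(np.uint8)*255
k,_=comps(dark|pale,370,130,440,188); print("mat large",rect(w(c,k[:,0],.004)))
# outlines
for n,b in dict(large=(374,140,434,180),small=(196,210,250,245)).items():
    k,_=comps(pale,*b); print("outline",n,rect(w(c,k[:,0],.004)))
for vt in (75,90):
    d=((V<vt)&(S>0)).astype(np.uint8)*255
    k,_=comps(d,378,196,421,236); print("clamp",rect(w(c,k[:,0],.014)))
pp=im[180:245,370:440]
k,_=comps(pale,436,170,482,220); r=rect(w(c,k[:,0],.003)); print("blade",r)
brown=((V<115)&(S>90)).astype(np.uint8)*255
k,_=comps(brown,470,185,500,230); print("stock",rect(w(c,k[:,0],.016)))
# pixel shade samples
print(hsv[214,386],hsv[200,480],hsv[212,484],hsv[230,460])
a=.479;R=lambda a:np.array([[np.cos(a),-np.sin(a)],[np.sin(a),np.cos(a)]])
```

```text
mat large (array([ 608. , -237.5]), 145.6, 108.3, 0.177)
outline large (array([ 609.1, -237.3]), 144.8, 44.4, 0.218)
outline small (array([418. , 232.9]), 104.8, 29.3, -0.037)
clamp (array([ 457.8, -228.1]), 89.8, 68.0, -0.115)
clamp (array([ 457.3, -229. ]), 92.4, 68.9, -0.116)
blade (array([ 522.8, -398.8]), 90.2, 24.7, -0.23)
stock (array([ 484.8, -443.1]), 82.4, 24.2, 1.329)
[13 78 59] [ 15 143  84] [ 10 166  66] [ 16 134 177]
```

```bash
cat >> h.py <<'E'
def R(a): return np.array([[np.cos(a),-np.sin(a)],[np.sin(a),np.cos(a)]])
def shaft(c,mask,b,z,L):  # two-fold symmetric spanner: centroid, shaft yaw by PCA of the middle L m
    k,s=comps(mask,*b); f=np.zeros_like(mask); cv2.drawContours(f,[k],-1,255,-1)
    ys,xs=np.nonzero(f); q=w(c,np.c_[xs,ys],z)
    m=q.mean(0); yaw=rect(q)[3]
    for _ in range(8):
        t=(q-m)@R(yaw); t=t[(abs(t[:,1])<L/2)]
        cov=np.polyfit(t[:,1],t[:,0],1); yaw-=np.arctan(cov[0])
    t=(q-m)@R(yaw); mid=(t.max(0)+t.min(0))/2
    return np.round(m*1000,1),np.round((m+R(yaw)@mid)*1000,1),round(yaw,3),np.round(np.ptp(t,0)*1000,1)
E
python3 - <<'E'
from h import *
c=np.load("top0.npy",allow_pickle=True).item(); im=c["pixels"]; hsv=cv2.cvtColor(im,cv2.COLOR_BGR2HSV)
H,S,V=cv2.split(hsv)
dark=(V<75).astype(np.uint8)*255; pale=((S<90)&(V>75)).astype(np.uint8)*255
s=np.zeros_like(dark); s[130:188,370:440]=dark[130:188,370:440]
s=cv2.morphologyEx(s,cv2.MORPH_OPEN,np.ones((3,3)))
ys,xs=np.nonzero(s); print("mat large",rect(w(c,np.c_[xs,ys],.004)),xs.min(),xs.max(),ys.min(),ys.max())
for n,m,b,z,L in (("tool L",pale,(280,175,345,225),.01,.07),("tool S",pale,(196,132,246,168),.008,.05),("out L",pale,(374,140,434,180),.004,.07),("out S",pale,(196,210,250,245),.004,.05)):
    print(n,shaft(c,m,b,z,L))
E
```

```text
mat large (array([ 607.9, -237.1]), 138.4, 108.3, 0.177) 375 432 136 182
tool L (array([493.1,   5.5]), array([493.1,   5.7]), np.float64(-0.524), array([ 43.1, 144.1]))
tool S (array([618.5, 245.6]), array([618.5, 245. ]), np.float64(0.495), array([ 29.9, 102.9]))
out L (array([ 608.7, -237.3]), array([ 609.2, -237.3]), np.float64(0.176), array([ 49.3, 145.6]))
out S (array([418.1, 232.9]), array([418. , 232.9]), np.float64(-0.058), array([ 31.3, 105.2]))
```

```bash
cat >> h.py <<'E'
def pose():
    s=bot.sense(); M=cv2.Rodrigues(np.array(s["orientation"]))[0]
    return *s["tool_pos"], np.degrees(np.arctan2(M[1,1],M[0,1]))
def leg(a,b,n):  # rows from pose a to b (x,y,z m, tool-y yaw deg) in n rows; prints tool-axis cm + roll
    a=np.array(a,float);b=np.array(b,float);d=(b-a)/n
    for i in range(n):
        y=np.radians(a[3]+d[3]*i); ty=np.array([np.cos(y),np.sin(y)]); tx=np.array([-ty[1],ty[0]])*1.0
        tx=np.array([-np.sin(y),np.cos(y)])
        print([round(100*float(v),2) for v in (d[:2]@tx,d[:2]@ty,-d[2])],round(-d[3],2))
E
python3 - <<'E'
from h import *
s=bot.sense(); print(np.round(cv2.Rodrigues(s["orientation"])[0],3),pose())
A=(.266,.566,.201,64.8);B=(.6185,.2455,.09,28.4)
leg(A,B,10); print(); leg(B,(.418,.2325,.09,-3.8),7)
E
```

```text
[[-0.905  0.426 -0.001]
 [ 0.426  0.905 -0.002]
 [ 0.    -0.002 -1.   ]] (np.float64(0.26571319916514413), np.float64(0.5648514253911018), np.float64(0.19975706271272256), np.float64(64.8014121716867))
[-4.55, -1.4, 1.11] 3.64
[-4.63, -1.11, 1.11] 3.64
[-4.69, -0.81, 1.11] 3.64
[-4.74, -0.51, 1.11] 3.64
[-4.76, -0.21, 1.11] 3.64
[-4.76, 0.09, 1.11] 3.64
[-4.75, 0.4, 1.11] 3.64
[-4.71, 0.7, 1.11] 3.64
[-4.66, 0.99, 1.11] 3.64
[-4.59, 1.29, 1.11] 3.64

[1.2, -2.61, -0.0] 4.6
[0.99, -2.7, -0.0] 4.6
[0.77, -2.77, -0.0] 4.6
[0.54, -2.82, -0.0] 4.6
[0.31, -2.85, -0.0] 4.6
[0.08, -2.87, -0.0] 4.6
[-0.15, -2.87, -0.0] 4.6
```

apply_moves(
  steps=[
    {"grip":0,"xyz":[-4.55,-1.4,1.1],"roll":3.64},
    {"grip":0,"xyz":[-4.63,-1.1,1.1],"roll":3.64},
    {"grip":0,"xyz":[-4.69,-0.8,1.1],"roll":3.64},
    {"grip":0,"xyz":[-4.74,-0.5,1.1],"roll":3.64},
    {"grip":0,"xyz":[-4.76,-0.2,1.1],"roll":3.64},
    {"grip":0,"xyz":[-4.76,0.1,1.1],"roll":3.64},
    {"grip":0,"xyz":[-4.75,0.4,1.1],"roll":3.64},
    {"grip":0,"xyz":[-4.71,0.7,1.1],"roll":3.64},
    {"grip":0,"xyz":[-4.66,1.0,1.1],"roll":3.64},
    {"grip":0,"xyz":[-4.59,1.3,1.1],"roll":3.64},
  ],
  newtons=60,
)

```text
time: 1.1
tool_pos: [0.6198, 0.2439, 0.0898]
orientation: [-1.612, -2.696, 0.001]
force: [0.6, -0.0, -0.5]
finger_gap: 0.0428
grasp_force: 0.0
```

apply_moves(
  steps=[
    {"grip":0,"xyz":[0,0,0],"roll":0},
    {"grip":0,"xyz":[0,0,0],"roll":0},
    {"grip":0,"xyz":[0,0,0],"roll":0},
  ],
)

```text
time: 1.4
tool_pos: [0.6181, 0.246, 0.0905]
orientation: [-1.607, -2.698, 0.001]
force: [-0.6, -0.1, -0.4]
finger_gap: 0.0423
grasp_force: 0.0
```

Run:
```python
from h import *
P=pose();print(np.round(P,4)); leg(P,(.6185,.2455,P[2],28.4),1)
```

```text
[ 0.6181  0.246   0.0905 28.4473]
[-0.06, 0.02, -0.0] 0.05
```

apply_moves(
  steps=[
    {"grip":0,"xyz":[0,0,2.5],"roll":0},
    {"grip":0,"xyz":[0,0,2.5],"roll":0},
    {"grip":0,"xyz":[0,0,2],"roll":0},
    {"grip":0,"xyz":[0,0,1.6],"roll":0},
    {"grip":0,"xyz":[0,0,0],"roll":0},
    {"grip":1,"xyz":[0,0,0],"roll":0},
    {"grip":1,"xyz":[0,0,0],"roll":0},
    {"grip":1,"xyz":[0,0,0],"roll":0},
    {"grip":1,"xyz":[0,0,0],"roll":0},
    {"grip":1,"xyz":[0,0,0],"roll":0},
  ],
)

```text
time: 2.4
tool_pos: [0.6195, 0.2456, 0.0055]
orientation: [1.608, 2.698, 0.001]
force: [0.1, -0.4, 0.4]
finger_gap: 0.0001
grasp_force: 0.0
```

apply_moves(
  steps=[
    {"grip":1,"xyz":[0,0,0],"roll":0},
    {"grip":1,"xyz":[0,0,0],"roll":0},
  ],
)

```text
time: 2.6
tool_pos: [0.6191, 0.2455, 0.0049]
orientation: [1.609, 2.698, 0.0]
force: [-0.5, -0.2, 0.4]
finger_gap: 0.0
grasp_force: 0.0
```

The fingers closed on nothing, so I'll take a look.

Run:
```python
from h import *
o=[]
for n,x,y in(("scene",.619,.2455),("top",.619,.2455)):
    c=bot.capture(n); u=p(c,[x,y,.0])[0].astype(int); print(n,u)
    cr=c["pixels"][max(u[1]-45,0):u[1]+45,u[0]-45:u[0]+45]
    o.append(cv2.resize(cr,(400,400),interpolation=cv2.INTER_CUBIC))
cv2.imwrite("pics/miss.png",np.hstack(o))
```

```text
scene [398 183]
top [220 149]
```

View pics/miss.png

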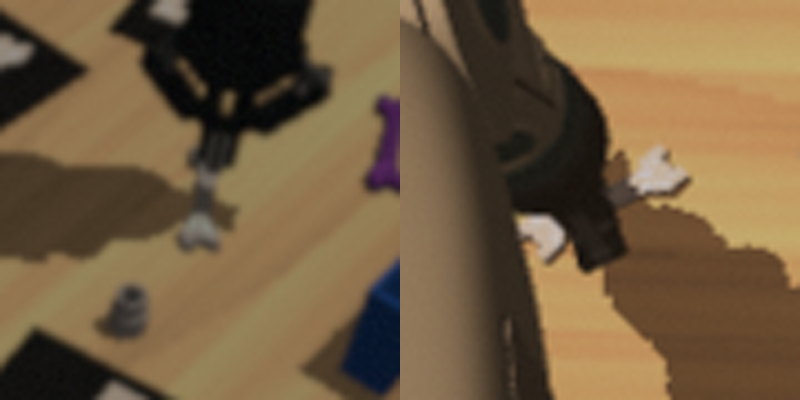

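The fingers straddle the right spot at the shaft, but they closed just over its 8 mm top. I'll reopen, go lower and close again.

apply_moves(
  steps=[
    {"grip":1,"xyz":[0,0,-2],"roll":0},
    {"grip":0,"xyz":[0,0,0],"roll":0},
    {"grip":0,"xyz":[0,0,0],"roll":0},
    {"grip":0,"xyz":[0,0,0],"roll":0},
    {"grip":0,"xyz":[0,0,0],"roll":0},
    {"grip":0,"xyz":[0,0,1.5],"roll":0},
    {"grip":0,"xyz":[0,0,0.8],"roll":0},
    {"grip":0,"xyz":[0,0,0],"roll":0},
    {"grip":0,"xyz":[0,0,0],"roll":0},
  ],
)

```text
time: 3.6
tool_pos: [0.6181, 0.2453, 0.0007]
orientation: [-1.608, -2.697, 0.002]
force: [0.3, 0.7, 0.2]
finger_gap: 0.0425
grasp_force: 0.0
```

apply_moves(
  steps=[
    {"grip":1,"xyz":[0,0,0],"roll":0},
    {"grip":1,"xyz":[0,0,0],"roll":0},
    {"grip":1,"xyz":[0,0,0],"roll":0},
    {"grip":1,"xyz":[0,0,0],"roll":0},
    {"grip":1,"xyz":[0,0,0],"roll":0},
  ],
)

```text
time: 4.1
tool_pos: [0.6192, 0.2456, 0.0021]
orientation: [1.609, 2.698, 0.0]
force: [-0.4, 0.5, 0.4]
finger_gap: 0.0001
grasp_force: 0.0
```

Run:
```python
from h import *
P=pose(); print(np.round(P,4))
c=bot.capture("scene"); im=c["pixels"]
q=p(c,[[P[0],P[1],z] for z in (0,.01,.02,.04)]); print(np.round(q,1))
u=q[0].astype(int); x0,y0=u[0]-30,u[1]-35
cr=np.clip(cv2.resize(im[y0:y0+60,x0:x0+60],(600,600),interpolation=cv2.INTER_CUBIC).astype(float)*1.8,0,255).astype(np.uint8)
for a in q: cv2.circle(cr,tuple(int(v) for v in (a-[x0,y0]+.5)*10),3,(0,0,255),-1)
cv2.imwrite("pics/z1.png",cr)
```

```text
[6.19200e-01 2.45600e-01 2.10000e-03 2.83999e+01]
[[398.3 183.3]
 [398.9 181.1]
 [399.4 178.8]
 [400.4 174.1]]
```

View pics/z1.png

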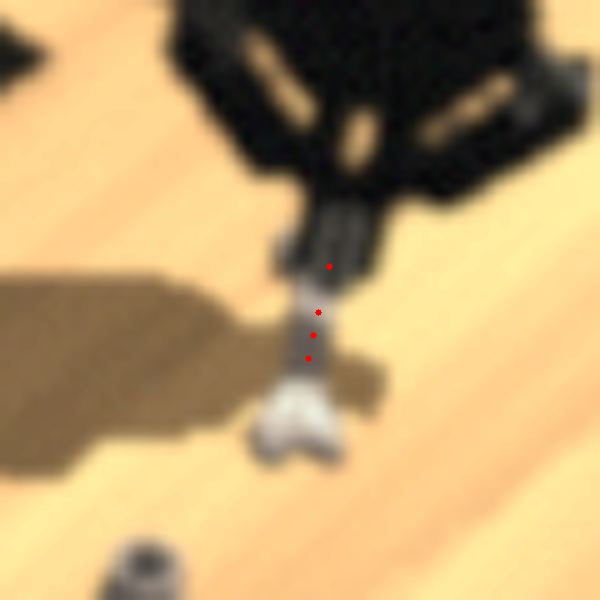

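In the crop the finger ends are at about (333,285), which matches a point roughly 25–30 mm above the reported TCP. The tips really are above the spanner. I'll open and feel downward in small steps, watching the force.

apply_moves(
  steps=[
    {"grip":0,"xyz":[0,0,0],"roll":0},
    {"grip":0,"xyz":[0,0,0],"roll":0},
    {"grip":0,"xyz":[0,0,0],"roll":0},
    {"grip":0,"xyz":[0,0,0],"roll":0},
    {"grip":0,"xyz":[0,0,0.4],"roll":0},
    {"grip":0,"xyz":[0,0,0.4],"roll":0},
    {"grip":0,"xyz":[0,0,0],"roll":0},
  ],
)

```text
time: 4.85
tool_pos: [0.6181, 0.2453, -0.0072]
orientation: [-1.608, -2.697, 0.002]
force: [-0.3, -0.7, -0.4]
finger_gap: 0.043
grasp_force: 0.0
```

Run:
```python
from h import *
o=[]
P=pose();print(np.round(P,4))
for n in("scene","top"):
    c=bot.capture(n); q=p(c,[[P[0],P[1],z] for z in (0,.03)]);u=q[0].astype(int); x0,y0=u[0]-32,u[1]-42
    cr=np.clip(cv2.resize(c["pixels"][y0:y0+64,x0:x0+50],(390,500),interpolation=cv2.INTER_CUBIC).astype(float)*1.8,0,255).astype(np.uint8)
    for a in q: cv2.circle(cr,tuple(int(v) for v in (a-[x0,y0]+.5)*7.8),3,(0,0,255),-1)
    o.append(cr)
cv2.imwrite("pics/z2.png",np.hstack(o))
```

```text
[ 6.18100e-01  2.45300e-01 -7.20000e-03  2.83999e+01]
```

View pics/z2.png

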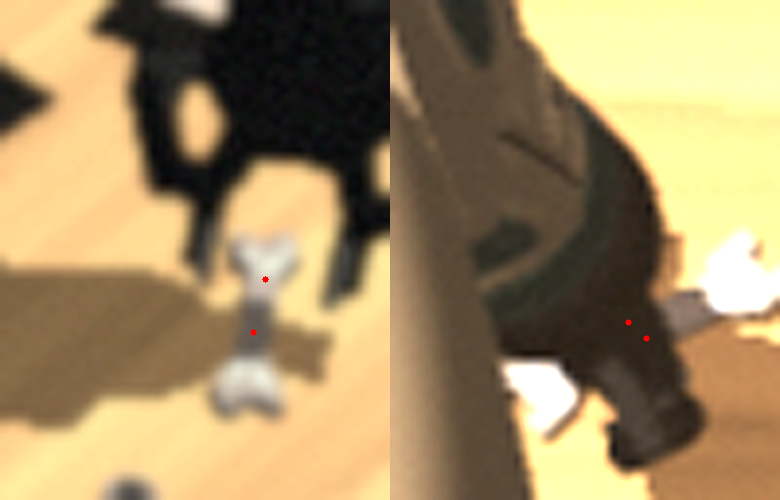

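The tips sit about 24 mm above the table while the TCP reads -7 mm, so the reported height is biased by nearly 3 cm. I'll go down gently and feel for the table.

apply_moves(
  steps=[
    {"grip":0,"xyz":[0,0,0.5],"roll":0},
    {"grip":0,"xyz":[0,0,0.5],"roll":0},
    {"grip":0,"xyz":[0,0,0.4],"roll":0},
    {"grip":0,"xyz":[0,0,0],"roll":0},
  ],
)

```text
time: 5.35
tool_pos: [0.6181, 0.2453, -0.0213]
orientation: [-1.608, -2.697, 0.002]
force: [-1.2, 0.0, 0.3]
finger_gap: 0.0426
grasp_force: 0.0
```

apply_moves(
  steps=[
    {"grip":0,"xyz":[0,0,0.2],"roll":0},
    {"grip":0,"xyz":[0,0,0.2],"roll":0},
    {"grip":0,"xyz":[0,0,0],"roll":0},
  ],
)

```text
time: 5.65
tool_pos: [0.6188, 0.2455, -0.0245]
orientation: [-1.608, -2.698, 0.001]
force: [-0.3, -0.3, -0.9]
finger_gap: 0.0425
grasp_force: 0.0
```

apply_moves(
  steps=[
    {"grip":0,"xyz":[0,0,0.2],"roll":0},
    {"grip":0,"xyz":[0,0,0],"roll":0},
  ],
)

```text
time: 5.85
tool_pos: [0.6189, 0.2455, -0.0264]
orientation: [-1.609, -2.698, 0.0]
force: [-0.5, 0.7, -0.4]
finger_gap: 0.0424
grasp_force: 0.0
```

apply_moves(
  steps=[
    {"grip":1,"xyz":[0,0,0],"roll":0},
    {"grip":1,"xyz":[0,0,0],"roll":0},
    {"grip":1,"xyz":[0,0,0],"roll":0},
    {"grip":1,"xyz":[0,0,0],"roll":0},
    {"grip":1,"xyz":[0,0,0],"roll":0},
  ],
)

```text
time: 6.35
tool_pos: [0.6192, 0.2456, -0.0259]
orientation: [1.608, 2.698, 0.0]
force: [-1.1, -0.3, 2.0]
finger_gap: 0.0102
grasp_force: 58.8
```

Gripped. I'll lift and carry it to the small mat, 7 rows of the leg worked out earlier.

apply_moves(
  steps=[
    {"grip":1,"xyz":[0,0,-1.5],"roll":0},
    {"grip":1,"xyz":[0,0,-3],"roll":0},
    {"grip":1,"xyz":[0,0,-1.5],"roll":0},
    {"grip":1,"xyz":[1.2,-2.61,0],"roll":4.6},
    {"grip":1,"xyz":[0.99,-2.7,0],"roll":4.6},
    {"grip":1,"xyz":[0.77,-2.77,0],"roll":4.6},
    {"grip":1,"xyz":[0.54,-2.82,0],"roll":4.6},
    {"grip":1,"xyz":[0.31,-2.85,0],"roll":4.6},
    {"grip":1,"xyz":[0.08,-2.87,0],"roll":4.6},
    {"grip":1,"xyz":[-0.15,-2.87,0],"roll":4.6},
  ],
)

```text
time: 7.35
tool_pos: [0.4176, 0.2325, 0.0344]
orientation: [2.297, 2.142, 0.002]
force: [0.7, -0.1, -1.3]
finger_gap: 0.0103
grasp_force: 58.8
```

apply_moves(
  steps=[
    {"grip":1,"xyz":[0,0,0],"roll":0},
    {"grip":1,"xyz":[0,0,0],"roll":0},
  ],
)

```text
time: 7.55
tool_pos: [0.4185, 0.2326, 0.0344]
orientation: [2.292, 2.147, 0.002]
force: [0.9, -0.1, -1.5]
finger_gap: 0.0101
grasp_force: 58.8
```

Run:
```python
from h import *
o=[]
P=pose();print(np.round(P,4))
for n in("scene","top"):
    c=bot.capture(n); q=p(c,[[P[0],P[1],z] for z in (0,.065)]);u=q[0].astype(int); x0,y0=u[0]-32,u[1]-42
    cr=np.clip(cv2.resize(c["pixels"][y0:y0+64,x0:x0+50],(390,500),interpolation=cv2.INTER_CUBIC).astype(float)*1.8,0,255).astype(np.uint8)
    for a in q: cv2.circle(cr,tuple(int(v) for v in (a-[x0,y0]+.5)*7.8),3,(0,0,255),-1)
    o.append(cr)
cv2.imwrite("pics/z3.png",np.hstack(o))
```

```text
[ 0.4185  0.2326  0.0344 -3.7334]
```

View pics/z3.png

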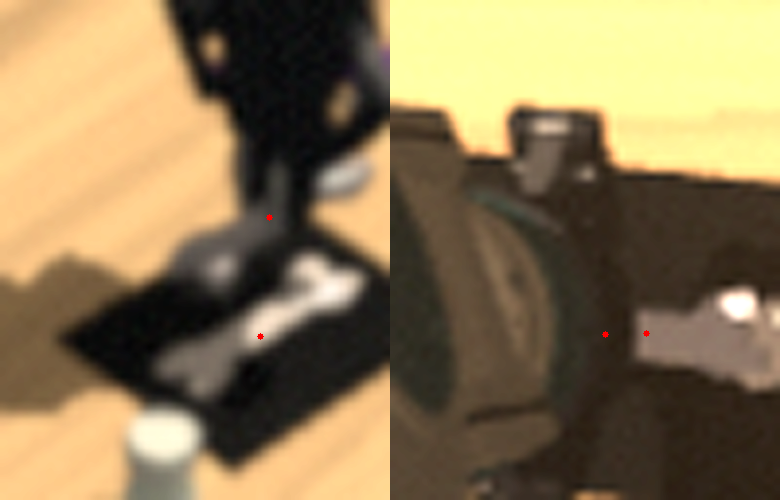

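The spanner is held level over its own outline. I'll lower it and release.

apply_moves(
  steps=[
    {"grip":1,"xyz":[0,0,2],"roll":0},
    {"grip":1,"xyz":[0,0,2],"roll":0},
    {"grip":1,"xyz":[0,0,1.2],"roll":0},
    {"grip":1,"xyz":[0,0,0.3],"roll":0},
    {"grip":1,"xyz":[0,0,0.1],"roll":0},
    {"grip":1,"xyz":[0,0,0],"roll":0},
    {"grip":1,"xyz":[0,0,0],"roll":0},
  ],
)

```text
time: 8.35
tool_pos: [0.4196, 0.2328, -0.0216]
orientation: [2.294, 2.146, 0.003]
force: [-0.2, 0.2, -0.8]
finger_gap: 0.0099
grasp_force: 58.8
```

apply_moves(
  steps=[
    {"grip":0,"xyz":[0,0,0],"roll":0},
    {"grip":0,"xyz":[0,0,0],"roll":0},
    {"grip":0,"xyz":[0,0,0],"roll":0},
    {"grip":0,"xyz":[0,0,0],"roll":0},
    {"grip":0,"xyz":[0,0,-2],"roll":0},
    {"grip":0,"xyz":[0,0,-3],"roll":0},
    {"grip":0,"xyz":[0,0,-3],"roll":0},
  ],
)

```text
time: 9.05
tool_pos: [0.4176, 0.2321, 0.0582]
orientation: [-2.293, -2.146, 0.002]
force: [0.6, 0.6, -0.6]
finger_gap: 0.0429
grasp_force: 0.0
```

Run:
```python
from h import *
P=pose();print(np.round(P,4))
B=(.493,.0055,.04,-29);leg(P,B,8);print();leg(B,(.608,-.237,.04,10),8)
```

```text
[ 0.4176  0.2321  0.0582 -3.7984]
[-2.76, 1.13, 0.23] 3.15
[-2.7, 1.28, 0.23] 3.15
[-2.62, 1.43, 0.23] 3.15
[-2.54, 1.57, 0.23] 3.15
[-2.45, 1.7, 0.23] 3.15
[-2.35, 1.84, 0.23] 3.15
[-2.25, 1.96, 0.23] 3.15
[-2.14, 2.08, 0.23] 3.15

[-1.95, 2.73, -0.0] -4.88
[-2.18, 2.55, -0.0] -4.88
[-2.39, 2.36, -0.0] -4.88
[-2.58, 2.15, -0.0] -4.88
[-2.75, 1.92, -0.0] -4.88
[-2.91, 1.68, -0.0] -4.88
[-3.04, 1.42, -0.0] -4.88
[-3.15, 1.16, -0.0] -4.88
```

apply_moves(
  steps=[
    {"grip":0,"xyz":[-2.76,1.13,0.2],"roll":3.15},
    {"grip":0,"xyz":[-2.7,1.28,0.2],"roll":3.15},
    {"grip":0,"xyz":[-2.62,1.43,0.2],"roll":3.15},
    {"grip":0,"xyz":[-2.54,1.57,0.2],"roll":3.15},
    {"grip":0,"xyz":[-2.45,1.7,0.2],"roll":3.15},
    {"grip":0,"xyz":[-2.35,1.84,0.2],"roll":3.15},
    {"grip":0,"xyz":[-2.25,1.96,0.2],"roll":3.15},
    {"grip":0,"xyz":[-2.14,2.08,0.2],"roll":3.15},
    {"grip":0,"xyz":[0,0,0],"roll":0},
    {"grip":0,"xyz":[0,0,0],"roll":0},
  ],
  newtons=80,
)

```text
time: 10.05
tool_pos: [0.4937, 0.0056, 0.0417]
orientation: [-2.707, -1.593, 0.0]
force: [-0.2, -0.8, -0.1]
finger_gap: 0.0427
grasp_force: 0.0
```

Run:
```python
from h import *
P=pose();print(np.round(P,4)); leg(P,(.493,.0055,-.0265,-29),1)
o=[]
for n,x,y,s in(("top",.418,.2325,26),("scene",.493,.0055,40)):
    c=bot.capture(n); u=p(c,[x,y,.004])[0].astype(int)
    o.append(np.clip(cv2.resize(c["pixels"][u[1]-s:u[1]+s,u[0]-s:u[0]+s],(400,400),interpolation=cv2.INTER_CUBIC).astype(float)*1.5,0,255).astype(np.uint8))
cv2.imwrite("pics/z4.png",np.hstack(o))
c=bot.capture("top");hsv=cv2.cvtColor(c["pixels"],cv2.COLOR_BGR2HSV);pale=((hsv[...,1]<90)&(hsv[...,2]>75)).astype(np.uint8)*255
print(shaft(c,pale,(196,205,250,250),.01,.05))
```

```text
[ 4.93700e-01  5.60000e-03  4.17000e-02 -2.90511e+01]
[-0.05, -0.06, 6.82] -0.05
(array([418.8, 232.7]), array([418.2, 233. ]), np.float64(-0.061), array([ 36. , 107.2]))
```

View pics/z4.png

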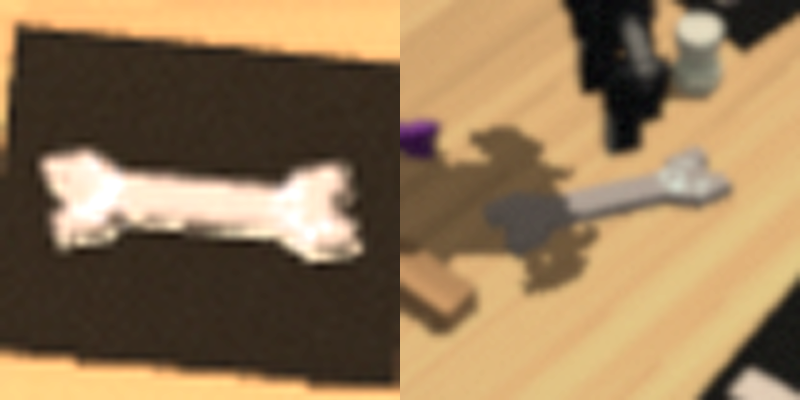

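The small spanner lies squarely on its outline: its centre measures (418.5, 232.9) mm against a due place of (418, 232.5). The gripper stands above the large spanner's shaft. Now down and close.

apply_moves(
  steps=[
    {"grip":0,"xyz":[0,0,2],"roll":0},
    {"grip":0,"xyz":[0,0,2.5],"roll":0},
    {"grip":0,"xyz":[0,0,1.5],"roll":0},
    {"grip":0,"xyz":[0,0,0.8],"roll":0},
    {"grip":0,"xyz":[0,0,0],"roll":0},
    {"grip":1,"xyz":[0,0,0],"roll":0},
    {"grip":1,"xyz":[0,0,0],"roll":0},
    {"grip":1,"xyz":[0,0,0],"roll":0},
    {"grip":1,"xyz":[0,0,0],"roll":0},
    {"grip":1,"xyz":[0,0,0],"roll":0},
  ],
)

```text
time: 11.2
tool_pos: [0.4948, 0.0061, -0.0249]
orientation: [2.706, 1.594, 0.003]
force: [-1.5, 1.2, 5.9]
finger_gap: 0.0142
grasp_force: 78.5
```

apply_moves(
  steps=[
    {"grip":1,"xyz":[0,0,-2],"roll":0},
    {"grip":1,"xyz":[0,0,-4.5],"roll":0},
    {"grip":1,"xyz":[-1.95,2.73,0],"roll":-4.88},
    {"grip":1,"xyz":[-2.18,2.55,0],"roll":-4.88},
    {"grip":1,"xyz":[-2.39,2.36,0],"roll":-4.88},
    {"grip":1,"xyz":[-2.58,2.15,0],"roll":-4.88},
    {"grip":1,"xyz":[-2.75,1.92,0],"roll":-4.88},
    {"grip":1,"xyz":[-2.91,1.68,0],"roll":-4.88},
    {"grip":1,"xyz":[-3.04,1.42,0],"roll":-4.88},
    {"grip":1,"xyz":[-3.15,1.16,0],"roll":-4.88},
  ],
)

```text
time: 12.2
tool_pos: [0.6093, -0.238, 0.0387]
orientation: [2.014, 2.411, -0.0]
force: [0.5, 1.3, -1.6]
finger_gap: 0.0148
grasp_force: 78.7
```

apply_moves(
  steps=[
    {"grip":1,"xyz":[0,0,2],"roll":0},
    {"grip":1,"xyz":[0,0,2],"roll":0},
    {"grip":1,"xyz":[0,0,1],"roll":0},
    {"grip":1,"xyz":[0,0,0],"roll":0},
    {"grip":1,"xyz":[0,0,0],"roll":0},
  ],
)

```text
time: 12.7
tool_pos: [0.6091, -0.2365, -0.011]
orientation: [2.018, 2.408, -0.0]
force: [0.9, -0.5, -1.7]
finger_gap: 0.0144
grasp_force: 78.6
```

apply_moves(
  steps=[
    {"grip":1,"xyz":[0,0,0.5],"roll":0},
    {"grip":1,"xyz":[0,0,0.4],"roll":0},
    {"grip":1,"xyz":[0,0,0.1],"roll":0},
    {"grip":1,"xyz":[0,0,0],"roll":0},
    {"grip":1,"xyz":[0,0,0],"roll":0},
  ],
)

```text
time: 13.2
tool_pos: [0.6092, -0.2365, -0.0209]
orientation: [2.018, 2.407, 0.0]
force: [-0.4, 0.5, 0.4]
finger_gap: 0.0145
grasp_force: 78.9
```

apply_moves(
  steps=[
    {"grip":0,"xyz":[0,0,0],"roll":0},
    {"grip":0,"xyz":[0,0,0],"roll":0},
    {"grip":0,"xyz":[0,0,0],"roll":0},
    {"grip":0,"xyz":[0,0,0],"roll":0},
    {"grip":0,"xyz":[0,0,-2],"roll":0},
    {"grip":0,"xyz":[0,0,-3],"roll":0},
    {"grip":0,"xyz":[0,0,-2],"roll":0},
  ],
)

```text
time: 13.9
tool_pos: [0.6097, -0.237, 0.0505]
orientation: [2.018, 2.406, 0.0]
force: [0.4, -0.9, 0.3]
finger_gap: 0.0426
grasp_force: 0.0
```

Run:
```python
from h import *
P=pose();print(np.round(P,4))
B=(.4303,-.2253,.05,-6.6);leg(P,B,6);print();T=(.4694,.4281,.055,11.1);leg(B,T,20)
```

```text
[ 0.6097 -0.237   0.0505 10.0394]
[0.71, -2.91, 0.01] 2.77
[0.57, -2.94, 0.01] 2.77
[0.43, -2.97, 0.01] 2.77
[0.28, -2.98, 0.01] 2.77
[0.14, -2.99, 0.01] 2.77
[-0.0, -3.0, 0.01] 2.77

[3.27, -0.18, -0.02] -0.88
[3.27, -0.13, -0.02] -0.88
[3.27, -0.08, -0.02] -0.88
[3.27, -0.03, -0.02] -0.88
[3.27, 0.02, -0.02] -0.88
[3.27, 0.07, -0.02] -0.88
[3.27, 0.12, -0.02] -0.88
[3.27, 0.17, -0.02] -0.88
[3.27, 0.22, -0.02] -0.88
[3.26, 0.27, -0.02] -0.88
[3.26, 0.32, -0.02] -0.88
[3.25, 0.37, -0.02] -0.88
[3.25, 0.42, -0.02] -0.88
[3.24, 0.47, -0.02] -0.88
[3.23, 0.52, -0.02] -0.88
[3.22, 0.57, -0.02] -0.88
[3.21, 0.62, -0.02] -0.88
[3.2, 0.67, -0.02] -0.88
[3.19, 0.72, -0.02] -0.88
[3.18, 0.77, -0.02] -0.88
```

apply_moves(
  steps=[
    {"grip":0.2,"xyz":[0.71,-2.91,0],"roll":2.77},
    {"grip":0.2,"xyz":[0.57,-2.94,0],"roll":2.77},
    {"grip":0.2,"xyz":[0.43,-2.97,0],"roll":2.77},
    {"grip":0.2,"xyz":[0.28,-2.98,0],"roll":2.77},
    {"grip":0.2,"xyz":[0.14,-2.99,0],"roll":2.77},
    {"grip":0.2,"xyz":[0,-3.0,0],"roll":2.77},
    {"grip":0.2,"xyz":[0,0,0],"roll":0},
    {"grip":0.2,"xyz":[0,0,0],"roll":0},
  ],
  newtons=110,
)

```text
time: 14.7
tool_pos: [0.4295, -0.2251, 0.049]
orientation: [2.345, 2.089, 0.001]
force: [0.8, -0.6, 0.4]
finger_gap: 0.0341
grasp_force: 0.0
```

Run:
```python
from h import *
P=pose();print(np.round(P,4)); leg(P,(.4303,-.2253,-.0255,-6.6),1)
c=bot.capture("scene"); s=38;u=p(c,[.44,-.225,.01])[0].astype(int)
a=cv2.resize(c["pixels"][u[1]-s:u[1]+s,u[0]-s:u[0]+s],(400,400),interpolation=cv2.INTER_CUBIC)
c=bot.capture("top"); s=28;u=p(c,[.608,-.237,.01])[0].astype(int)
b=cv2.resize(c["pixels"][u[1]-s:u[1]+s,u[0]-s:u[0]+s],(400,400),interpolation=cv2.INTER_CUBIC)
cv2.imwrite("pics/z5.png",cv2.convertScaleAbs(np.hstack([b,a]),alpha=1.6))
hsv=cv2.cvtColor(c["pixels"],cv2.COLOR_BGR2HSV);pale=((hsv[...,1]<90)&(hsv[...,2]>75)).astype(np.uint8)*255
print(shaft(c,pale,(374,138,436,182),.014,.07))
```

```text
[ 0.4295 -0.2251  0.049  -6.5988]
[-0.01, 0.08, 7.45] 0.0
(array([ 607.7, -234.7]), array([ 607.7, -237.1]), np.float64(0.168), array([ 49.5, 145.2]))
```

View pics/z5.png

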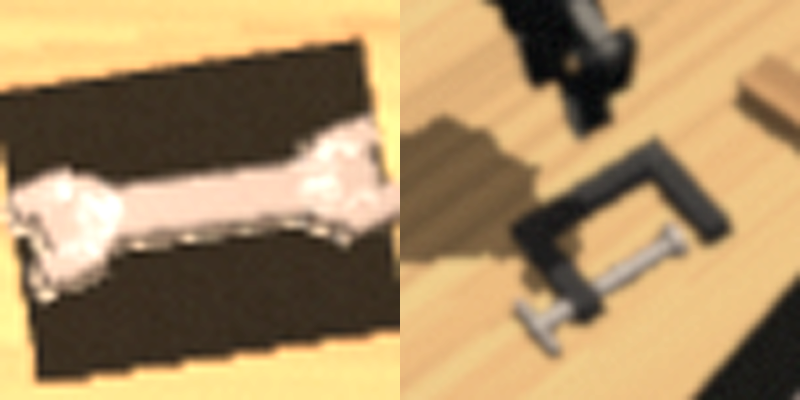

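The large spanner covers its outline, within about 2 mm and 0.01 rad. The gripper stands over the clamp's spine, so down and grip.

apply_moves(
  steps=[
    {"grip":0.2,"xyz":[0,0.05,2],"roll":0},
    {"grip":0.2,"xyz":[0,0,2.5],"roll":0},
    {"grip":0.2,"xyz":[0,0,1.7],"roll":0},
    {"grip":0.2,"xyz":[0,0,1.2],"roll":0},
    {"grip":0.2,"xyz":[0,0,0],"roll":0},
    {"grip":1,"xyz":[0,0,0],"roll":0},
    {"grip":1,"xyz":[0,0,0],"roll":0},
    {"grip":1,"xyz":[0,0,0],"roll":0},
    {"grip":1,"xyz":[0,0,0],"roll":0},
    {"grip":1,"xyz":[0,0,0],"roll":0},
  ],
)

```text
time: 15.8
tool_pos: [0.4312, -0.2257, -0.0241]
orientation: [2.343, 2.089, 0.001]
force: [-0.4, 1.3, 6.6]
finger_gap: 0.0097
grasp_force: 108.7
```

apply_moves(
  steps=[
    {"grip":1,"xyz":[0,0,-1.5],"roll":0},
    {"grip":1,"xyz":[0,0,-3],"roll":0},
    {"grip":1,"xyz":[0,0,-3],"roll":0},
    {"grip":1,"xyz":[0,0,0],"roll":0},
  ],
)

```text
time: 16.2
tool_pos: [0.4328, -0.227, 0.0531]
orientation: [2.34, 2.086, 0.002]
force: [1.4, 0.0, -4.2]
finger_gap: 0.0099
grasp_force: 108.3
```

apply_moves(
  steps=[
    {"grip":1,"xyz":[3.27,-0.18,0],"roll":-0.88},
    {"grip":1,"xyz":[3.27,-0.13,0],"roll":-0.88},
    {"grip":1,"xyz":[3.27,-0.08,0],"roll":-0.88},
    {"grip":1,"xyz":[3.27,-0.03,0],"roll":-0.88},
    {"grip":1,"xyz":[3.27,0.02,0],"roll":-0.88},
    {"grip":1,"xyz":[3.27,0.07,0],"roll":-0.88},
    {"grip":1,"xyz":[3.27,0.12,0],"roll":-0.88},
    {"grip":1,"xyz":[3.27,0.17,0],"roll":-0.88},
    {"grip":1,"xyz":[3.27,0.22,0],"roll":-0.88},
    {"grip":1,"xyz":[3.26,0.27,0],"roll":-0.88},
  ],
)

```text
time: 17.2
tool_pos: [0.4477, 0.1028, 0.048]
orientation: [-2.176, -2.263, 0.004]
force: [1.0, 0.5, -2.7]
finger_gap: 0.0102
grasp_force: 108.3
```

apply_moves(
  steps=[
    {"grip":1,"xyz":[3.26,0.32,0],"roll":-0.88},
    {"grip":1,"xyz":[3.25,0.37,0],"roll":-0.88},
    {"grip":1,"xyz":[3.25,0.42,0],"roll":-0.88},
    {"grip":1,"xyz":[3.24,0.47,0],"roll":-0.88},
    {"grip":1,"xyz":[3.23,0.52,0],"roll":-0.88},
    {"grip":1,"xyz":[3.22,0.57,0],"roll":-0.88},
    {"grip":1,"xyz":[3.21,0.62,0],"roll":-0.88},
    {"grip":1,"xyz":[3.2,0.67,0],"roll":-0.88},
    {"grip":1,"xyz":[3.19,0.72,0],"roll":-0.88},
    {"grip":1,"xyz":[3.18,0.77,0],"roll":-0.88},
  ],
)

```text
time: 18.2
tool_pos: [0.4675, 0.4284, 0.0472]
orientation: [-1.996, -2.425, 0.006]
force: [0.4, -0.2, -2.5]
finger_gap: 0.0102
grasp_force: 108.3
```

apply_moves(
  steps=[
    {"grip":1,"xyz":[0,0,2],"roll":0},
    {"grip":1,"xyz":[0,0,2],"roll":0},
    {"grip":1,"xyz":[0,0,1.5],"roll":0},
    {"grip":1,"xyz":[0,0,0],"roll":0},
    {"grip":1,"xyz":[0,0,0],"roll":0},
  ],
)

```text
time: 18.7
tool_pos: [0.4683, 0.4274, -0.0063]
orientation: [-1.998, -2.424, 0.003]
force: [1.3, 0.3, -4.3]
finger_gap: 0.0101
grasp_force: 108.3
```

Run:
```python
from h import *
P=pose();print(np.round(P,4)); leg(P,(.4694,.4281,-.0205,11.1),1)
```

```text
[ 4.68300e-01  4.27400e-01 -6.30000e-03  1.10005e+01]
[0.05, 0.12, 1.42] -0.1
```

apply_moves(
  steps=[
    {"grip":1,"xyz":[0.05,0.1,0.6],"roll":0},
    {"grip":1,"xyz":[0,0,0.5],"roll":0},
    {"grip":1,"xyz":[0,0,0.2],"roll":0},
    {"grip":1,"xyz":[0,0,0],"roll":0},
    {"grip":1,"xyz":[0,0,0],"roll":0},
  ],
)

```text
time: 19.2
tool_pos: [0.4701, 0.4289, -0.018]
orientation: [1.998, 2.424, 0.0]
force: [-0.7, -0.1, -3.1]
finger_gap: 0.0098
grasp_force: 108.4
```

apply_moves(
  steps=[
    {"grip":0.2,"xyz":[0,0,0],"roll":0},
    {"grip":0.2,"xyz":[0,0,0],"roll":0},
    {"grip":0.2,"xyz":[0,0,0],"roll":0},
    {"grip":0.2,"xyz":[0,0,0],"roll":0},
    {"grip":0.2,"xyz":[0,0,-2],"roll":0},
    {"grip":0.2,"xyz":[0,0,-3],"roll":0},
    {"grip":0.2,"xyz":[0,0,-4],"roll":0},
  ],
)

```text
time: 19.9
tool_pos: [0.4684, 0.4277, 0.0709]
orientation: [-1.997, -2.424, 0.007]
force: [1.3, 0.1, 1.3]
finger_gap: 0.0343
grasp_force: 0.0
```

Run:
```python
from h import *
P=pose();print(np.round(P,4))
B=(.4872,-.4453,.06,76.5);leg(P,B,20);print();leg(B,(.6785,-.0333,.06,97.7),14)
```

```text
[ 0.4684  0.4277  0.0709 11.0207]
[-4.3, -0.74, 0.05] -3.27
[-4.25, -0.99, 0.05] -3.27
[-4.19, -1.23, 0.05] -3.27
[-4.11, -1.47, 0.05] -3.27
[-4.02, -1.7, 0.05] -3.27
[-3.92, -1.92, 0.05] -3.27
[-3.8, -2.15, 0.05] -3.27
[-3.67, -2.36, 0.05] -3.27
[-3.53, -2.56, 0.05] -3.27
[-3.38, -2.76, 0.05] -3.27
[-3.22, -2.95, 0.05] -3.27
[-3.04, -3.13, 0.05] -3.27
[-2.86, -3.3, 0.05] -3.27
[-2.67, -3.46, 0.05] -3.27
[-2.47, -3.6, 0.05] -3.27
[-2.26, -3.74, 0.05] -3.27
[-2.04, -3.86, 0.05] -3.27
[-1.81, -3.97, 0.05] -3.27
[-1.58, -4.07, 0.05] -3.27
[-1.35, -4.15, 0.05] -3.27

[-0.64, 3.18, -0.0] -1.51
[-0.73, 3.16, -0.0] -1.51
[-0.81, 3.14, -0.0] -1.51
[-0.89, 3.12, -0.0] -1.51
[-0.97, 3.1, -0.0] -1.51
[-1.06, 3.07, -0.0] -1.51
[-1.14, 3.04, -0.0] -1.51
[-1.22, 3.01, -0.0] -1.51
[-1.29, 2.98, -0.0] -1.51
[-1.37, 2.94, -0.0] -1.51
[-1.45, 2.9, -0.0] -1.51
[-1.53, 2.86, -0.0] -1.51
[-1.6, 2.82, -0.0] -1.51
[-1.68, 2.78, -0.0] -1.51
```

apply_moves(
  steps=[
    {"grip":0,"xyz":[-4.3,-0.74,0],"roll":-3.27},
    {"grip":0,"xyz":[-4.25,-0.99,0],"roll":-3.27},
    {"grip":0,"xyz":[-4.19,-1.23,0],"roll":-3.27},
    {"grip":0,"xyz":[-4.11,-1.47,0],"roll":-3.27},
    {"grip":0,"xyz":[-4.02,-1.7,0],"roll":-3.27},
    {"grip":0,"xyz":[-3.92,-1.92,0],"roll":-3.27},
    {"grip":0,"xyz":[-3.8,-2.15,0],"roll":-3.27},
    {"grip":0,"xyz":[-3.67,-2.36,0],"roll":-3.27},
    {"grip":0,"xyz":[-3.53,-2.56,0],"roll":-3.27},
    {"grip":0,"xyz":[-3.38,-2.76,0],"roll":-3.27},
  ],
  newtons=80,
)

```text
time: 20.9
tool_pos: [0.4792, -0.0091, 0.0723]
orientation: [1.23, 2.889, 0.001]
force: [0.6, 0.9, -0.1]
finger_gap: 0.0428
grasp_force: 0.0
```

apply_moves(
  steps=[
    {"grip":0,"xyz":[-3.22,-2.95,0],"roll":-3.27},
    {"grip":0,"xyz":[-3.04,-3.13,0],"roll":-3.27},
    {"grip":0,"xyz":[-2.86,-3.3,0],"roll":-3.27},
    {"grip":0,"xyz":[-2.67,-3.46,0],"roll":-3.27},
    {"grip":0,"xyz":[-2.47,-3.6,0],"roll":-3.27},
    {"grip":0,"xyz":[-2.26,-3.74,0],"roll":-3.27},
    {"grip":0,"xyz":[-2.04,-3.86,0],"roll":-3.27},
    {"grip":0,"xyz":[-1.81,-3.97,0],"roll":-3.27},
    {"grip":0,"xyz":[-1.58,-4.07,0],"roll":-3.27},
    {"grip":0,"xyz":[-1.35,-4.15,0],"roll":-3.27},
  ],
)

```text
time: 21.9
tool_pos: [0.488, -0.4459, 0.0721]
orientation: [0.368, 3.119, -0.0]
force: [1.2, -0.2, -0.0]
finger_gap: 0.0428
grasp_force: 0.0
```

apply_moves(
  steps=[
    {"grip":0,"xyz":[0,0,0],"roll":0},
    {"grip":0,"xyz":[0,0,0],"roll":0},
  ],
)

```text
time: 22.1
tool_pos: [0.4878, -0.4448, 0.0717]
orientation: [-0.375, -3.119, -0.001]
force: [0.8, -0.2, 0.6]
finger_gap: 0.0428
grasp_force: 0.0
```

Run:
```python
from h import *
P=pose();print(np.round(P,4)); leg(P,(.4872,-.4453,-.0225,76.5),1)
c=bot.capture("scene"); s=45;u=p(c,[.5,-.42,.01])[0].astype(int);print(u)
a=cv2.resize(c["pixels"][u[1]-s:u[1]+s,u[0]-s:u[0]+s],(400,400),interpolation=cv2.INTER_CUBIC)
c=bot.capture("top"); s=30;u=p(c,[.498,.4225,.01])[0].astype(int)
b=cv2.resize(c["pixels"][u[1]-s:u[1]+s,u[0]-s:u[0]+s],(400,400),interpolation=cv2.INTER_CUBIC)
cv2.imwrite("pics/z6.png",cv2.convertScaleAbs(np.hstack([b,a]),alpha=1.9))
```

```text
[ 4.87800e-01 -4.44800e-01  7.17000e-02  7.63056e+01]
[0.05, -0.07, 9.42] -0.19
[195 299]
```

View pics/z6.png

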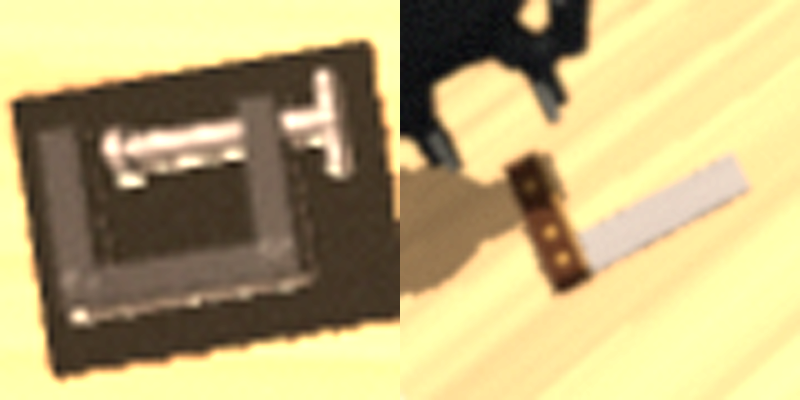

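The clamp covers its outline with about 2 px of sliver showing, and the gripper straddles the stock. Down and grip.

apply_moves(
  steps=[
    {"grip":0,"xyz":[0.05,-0.05,3],"roll":0},
    {"grip":0,"xyz":[0,0,3],"roll":0},
    {"grip":0,"xyz":[0,0,2.2],"roll":0},
    {"grip":0,"xyz":[0,0,1.2],"roll":0},
    {"grip":0,"xyz":[0,0,0],"roll":0},
    {"grip":1,"xyz":[0,0,0],"roll":0},
    {"grip":1,"xyz":[0,0,0],"roll":0},
    {"grip":1,"xyz":[0,0,0],"roll":0},
    {"grip":1,"xyz":[0,0,0],"roll":0},
    {"grip":1,"xyz":[0,0,0],"roll":0},
  ],
)

```text
time: 23.2
tool_pos: [0.4887, -0.4453, -0.0202]
orientation: [0.371, 3.117, -0.002]
force: [0.1, 1.6, 6.4]
finger_gap: 0.0148
grasp_force: 79.0
```

apply_moves(
  steps=[
    {"grip":1,"xyz":[0,0,-1.5],"roll":0},
    {"grip":1,"xyz":[0,0,-3],"roll":0},
    {"grip":1,"xyz":[0,0,-4],"roll":0},
    {"grip":1,"xyz":[0,0,0],"roll":0},
  ],
)

```text
time: 23.6
tool_pos: [0.4911, -0.4485, 0.0702]
orientation: [0.37, 3.11, -0.013]
force: [1.2, -1.4, -0.2]
finger_gap: 0.0151
grasp_force: 78.5
```

apply_moves(
  steps=[
    {"grip":1,"xyz":[-0.64,3.18,0],"roll":-1.51},
    {"grip":1,"xyz":[-0.73,3.16,0],"roll":-1.51},
    {"grip":1,"xyz":[-0.81,3.14,0],"roll":-1.51},
    {"grip":1,"xyz":[-0.89,3.12,0],"roll":-1.51},
    {"grip":1,"xyz":[-0.97,3.1,0],"roll":-1.51},
    {"grip":1,"xyz":[-1.06,3.07,0],"roll":-1.51},
    {"grip":1,"xyz":[-1.14,3.04,0],"roll":-1.51},
    {"grip":1,"xyz":[-1.22,3.01,0],"roll":-1.51},
    {"grip":1,"xyz":[-1.29,2.98,0],"roll":-1.51},
    {"grip":1,"xyz":[-1.37,2.94,0],"roll":-1.51},
  ],
)

```text
time: 24.6
tool_pos: [0.6246, -0.1489, 0.0627]
orientation: [0.043, -3.141, 0.0]
force: [-0.1, -0.4, -1.7]
finger_gap: 0.0147
grasp_force: 78.6
```

apply_moves(
  steps=[
    {"grip":1,"xyz":[-1.45,2.9,0],"roll":-1.51},
    {"grip":1,"xyz":[-1.53,2.86,0],"roll":-1.51},
    {"grip":1,"xyz":[-1.6,2.82,0],"roll":-1.51},
    {"grip":1,"xyz":[-1.68,2.78,0],"roll":-1.51},
    {"grip":1,"xyz":[0,0,2],"roll":0},
    {"grip":1,"xyz":[0,0,3],"roll":0},
    {"grip":1,"xyz":[0,0,2],"roll":0},
    {"grip":1,"xyz":[0,0,0],"roll":0},
    {"grip":1,"xyz":[0,0,0],"roll":0},
  ],
)

```text
time: 25.5
tool_pos: [0.6791, -0.0326, -0.0075]
orientation: [0.207, -3.133, -0.0]
force: [0.8, -0.4, -1.2]
finger_gap: 0.0152
grasp_force: 78.6
```

Run:
```python
from h import *
P=pose();print(np.round(P,4)); leg(P,(.6785,-.0333,-.0165,97.7),1)
c=bot.capture("scene"); s=45;u=p(c,[.68,0.0,.02])[0].astype(int);print(u)
a=cv2.resize(c["pixels"][u[1]-s:u[1]+s,u[0]-s:u[0]+s],(500,500),interpolation=cv2.INTER_CUBIC)
cv2.imwrite("pics/z7.png",cv2.convertScaleAbs(a,alpha=1.7))
```

```text
[ 6.79100e-01 -3.26000e-02 -7.50000e-03  9.75558e+01]
[0.07, -0.06, 0.9] -0.14
[364 236]
```

View pics/z7.png

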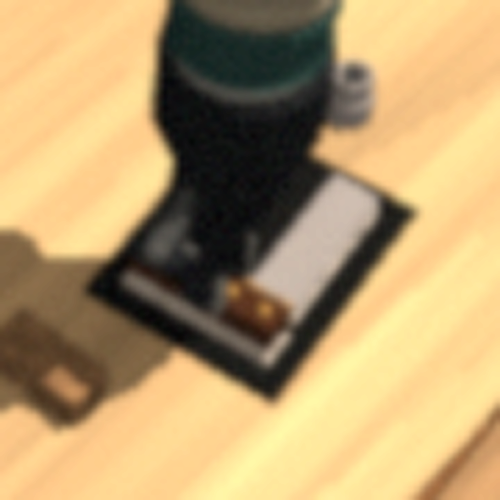

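The square hovers level and aligned over its outline. I'll lower the last 9 mm, release, rise and move clear.

apply_moves(
  steps=[
    {"grip":1,"xyz":[0.05,-0.05,0.5],"roll":0},
    {"grip":1,"xyz":[0,0,0.4],"roll":0},
    {"grip":1,"xyz":[0,0,0],"roll":0},
    {"grip":1,"xyz":[0,0,0],"roll":0},
    {"grip":0,"xyz":[0,0,0],"roll":0},
    {"grip":0,"xyz":[0,0,0],"roll":0},
    {"grip":0,"xyz":[0,0,0],"roll":0},
    {"grip":0,"xyz":[0,0,0],"roll":0},
    {"grip":0,"xyz":[0,0,-2],"roll":0},
    {"grip":0,"xyz":[0,0,-4],"roll":0},
  ],
)

```text
time: 26.55
tool_pos: [0.6753, -0.0326, 0.0403]
orientation: [0.207, -3.126, -0.003]
force: [0.2, 0.5, 0.6]
finger_gap: 0.0427
grasp_force: 0.0
```

Run:
```python
from h import *
P=pose();print(np.round(P,4)); leg(P,(.50,-.35,.15,97.7),10)
```

```text
[ 6.75300e-01 -3.26000e-02  4.03000e-02  9.75603e+01]
[2.16, -2.92, -1.1] -0.01
[2.16, -2.91, -1.1] -0.01
[2.16, -2.91, -1.1] -0.01
[2.16, -2.91, -1.1] -0.01
[2.16, -2.91, -1.1] -0.01
[2.16, -2.91, -1.1] -0.01
[2.16, -2.91, -1.1] -0.01
[2.16, -2.91, -1.1] -0.01
[2.16, -2.91, -1.1] -0.01
[2.16, -2.91, -1.1] -0.01
```

apply_moves(
  steps=[
    {"grip":0,"xyz":[0,0,-3],"roll":0},
    {"grip":0,"xyz":[2,-3,-1],"roll":0},
    {"grip":0,"xyz":[2,-3,-1],"roll":0},
    {"grip":0,"xyz":[2,-3,-1],"roll":0},
    {"grip":0,"xyz":[2,-3,-1],"roll":0},
    {"grip":0,"xyz":[2,-3,-1],"roll":0},
    {"grip":0,"xyz":[2,-3,-1],"roll":0},
    {"grip":0,"xyz":[2,-3,-1],"roll":0},
    {"grip":0,"xyz":[2,-3,-1],"roll":0},
    {"grip":0,"xyz":[2,-3,-1],"roll":0},
  ],
)

```text
time: 27.55
tool_pos: [0.5356, -0.3258, 0.1644]
orientation: [-0.207, 3.134, -0.0]
force: [0.1, -0.4, 0.0]
finger_gap: 0.0428
grasp_force: 0.0
```

apply_moves(
  steps=[
    {"grip":0,"xyz":[2,-3,-1],"roll":0},
    {"grip":0,"xyz":[2,-3,-1],"roll":0},
    {"grip":0,"xyz":[0,0,0],"roll":0},
    {"grip":0,"xyz":[0,0,0],"roll":0},
  ],
)

```text
time: 27.95
tool_pos: [0.5044, -0.3899, 0.1841]
orientation: [-0.205, 3.134, -0.0]
force: [-0.4, 1.1, -0.8]
finger_gap: 0.0428
grasp_force: 0.0
```

Run:
```python
from h import *
c=bot.capture("top"); im=c["pixels"]
cr=lambda x,y,s=30:cv2.resize(im[y-s:y+s,x-s:x+s],(390,290),interpolation=cv2.INTER_CUBIC)
cv2.imwrite("pics/fin.png",cv2.convertScaleAbs(np.vstack([np.hstack([cr(310,133),cr(150,194)]),np.hstack([cr(404,159),cr(223,227)])]),alpha=1.8))
H,S,V=cv2.split(cv2.cvtColor(im,cv2.COLOR_BGR2HSV))
pale=((S<90)&(V>75)).astype(np.uint8)*255
k,_=comps(pale,280,108,330,150); print("blade",rect(w(c,k[:,0],.007)))
brown=((V>40)&(S>130)&(V<125)).astype(np.uint8)*255
k,_=comps(brown,318,112,342,156); print("stock",rect(w(c,k[:,0],.02)))
```

```text
blade (array([694. ,  26.7]), 92.9, 31.5, 0.133)
stock (array([678.5, -31.8]), 82.1, 23.6, -1.447)
```

View pics/fin.png

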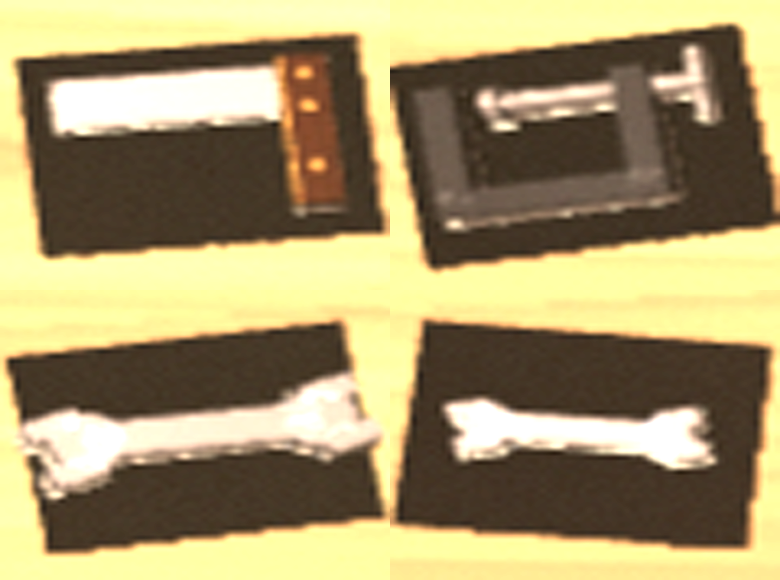

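All four tools cover their outlines with only thin slivers showing, and the arm is clear. The stock measures (678.5, -31.8) mm against a due place of (676.5, -33.6). Handing in.

```bash
python3 -c "
from station import bot
print(bot.sign_off())"
```

```text
the job is handed in; nothing more can be done
None
```

I laid all four tools flat on their own mats, pointing the right way, with only slivers of outline showing. I handed the job in at about 28 s of the 112 s allowed; the hand-in returned no verdict.

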